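# Run the drilling carriage out to its station and unload the drilled block

### The job

Push the vise carriage along its rail, away from the drill, until it clicks into the detent at the green marker. Leaving it there, pull the vise's sliding jaw open by its red grip, lift the drilled wooden block out and set it down (do not drop it) flat in the blue tray, holes upward. Leave the jaw open, keep off the drill stand and do not disturb the other things on the bench.

Things in the scene. Friction and masses are not known exactly. Their poses are not given: they have to be found in the camera images.
- jig: aluminium slide rail fixed to the bench, 44 mm wide, 20 mm high, a grey foot at each end. Origin on the bench under its axis; its y axis runs along the rail. Detents at y = -170 mm (under the drill), 0 and +130 mm: each catches the carriage within about 4 mm and takes about 7 N to push out of; between them the carriage slides with about 2 N and stays where left
- carriage: vise carriage riding on the rail; axes as the jig's, origin on the bench under the middle of its vise, on the rail's axis. About it: aluminium plate x -75 to +80 mm, y -55 to +55, 30 to 46 above the bench; bed 36 mm wide in y, top 60 above the bench; dark fixed jaw x +51 to +72, y -28 to +28, top 90. It can run some mm past the last detent and is held to the rail
- push_bar (a point): centre of the yellow push bar along the carriage's front (robot side): 35 mm (x) by 110 mm (y), from 12 to 52 mm above the bench; both its ends (55 mm either way along y) are free to push on; axes as the jig's, 102.5 mm in front of the carriage's origin
- jaw (a joint): opening of the sliding jaw in m: 0 closed on the block, 0.035 fully open; it slides along the jig's -x (towards the robot) with about 4 N and stays where it is left. Its lip reaches 10 mm over the block's front end, 3 mm above it, so the block cannot rise until the jaw has opened further than that
- jaw_grip (a point): middle of the top edge of the jaw's red upright grip plate: 12 mm along x, 40 mm along y, top 105 mm above the bench; axes as the jig's. Behind it (+x) a 41 mm gap, whose floor is the 24 mm wide tail bar 65 mm above the bench, parts it from the steel jaw (25 mm in x, 56 mm in y, top at 107 mm)
- block: drilled dark-wood block, 100 x 46 x 36 mm (x, y, z), about 0.14 kg, three holes in its top. Origin at the centre of its underside; it stands in the vise 60 mm above the bench, x along the jig's x. Its long sides stick out 5 mm beyond the bed and are free to grip; the plate lies 14 mm below its underside
- green_marker: marker with a green square plate, 98 mm tall, on the bench 105 mm behind (+x of) the rail's axis, beside the detent where the carriage must stop; axes as the jig's, so the carriage is there when the carriage origin's y in this frame is 0
- red_marker: the same with a red plate, beside the other detent, which is not the wanted one; the two change places
- drill_stand: drill stand fixed behind the rail: steel column 32 mm in diameter, 436 mm tall, 155 mm behind the rail's axis at jig y = -170 mm, on a foot 100 x 140 mm. A grey arm, 50 mm wide, 298 to 343 mm up, carries the drill over the rail. Origin on the bench 135 mm behind the rail's axis; axes as the jig's
- drill_bit (a point): tip of the drill bit, over the rail's axis at jig y = -170 mm, 127 mm above the bench. On this vertical line: bit 11 mm in diameter, chuck 40 mm from 170 mm up, orange and black drill body 72 mm from 205 to 415 mm; the drill's handle and battery reach 165 mm away from the robot and the other detents (towards +x, -y) at 335 to 415 mm
- tray: open blue tray fixed to the bench, 180 x 140 x 45 mm outside (x, y, z), walls and floor 5 mm; origin at the centre of its underside
- glue_bottle: yellow glue bottle, standing, 60 mm diameter, 170 mm tall; a bystander, origin at its underside
- paint_can: can with an orange label, standing, 66 mm diameter, 110 mm tall; a bystander, origin at its underside
- oil_bottle: white bottle with a blue label, standing, 60 mm diameter, 190 mm tall; a bystander, origin at its underside
- hammer: hammer lying on the bench; a bystander, origin at its underside
- wrench: steel wrench lying on the bench; a bystander, origin at its underside
- brush: brush lying on the bench; a bystander, origin at its underside
- screwdriver: screwdriver lying on the bench; a bystander, origin at its underside
- offcut: plywood offcut, 50 x 120 x 30 mm, lying flat; a bystander, origin at its underside
Things that resemble listed ones, but are neither listed nor needed, are in the scene too. Several things have the shape of the block; the one meant has the colours described above.

How it is judged:
On the way, in this order (a step that is already met when the one before it is completed fails the run):
1. the carriage stands in the detent at the green marker (within 6 mm), the block still in the vise (y of carriage in the frame of green_marker between -0.006 and 0.006 m and horizontal distance between block and carriage below 0.02 m), for 0.3 s.
2. with the carriage there, the sliding jaw has been opened by more than 14 mm (y of carriage in the frame of green_marker between -0.006 and 0.006 m and value of joint jaw above 0.014 m), for 0.1 s.
At the end, for the whole second after the job is handed in: The carriage rests in the detent at the green marker (within 6 mm), the jaw is still open by more than 12 mm, and the block lies still and flat on the tray's floor, holes upward (tilted less than 0.12 rad) (y of carriage in the frame of green_marker between -0.006 and 0.006 m and value of joint jaw above 0.012 m and x of block in the frame of tray between -0.075 and 0.075 m and y of block in the frame of tray between -0.055 and 0.055 m and z of block in the frame of tray between 0.001 and 0.01 m and angle between block's own z axis and vertical below 0.12 rad and linear speed of each of block, carriage below 0.02 m/s); the robot touches nothing.
It fails at once if the block is dropped: let go in the air more than 20 mm above the tray's floor (height (world z) of block above 0.026 m and contact force between block and anything else below 0.01 N).
It fails at once if the robot presses on the drill stand with more than 5 N (contact force between any of the arm, the fingers and drill_stand above 5 N).
It fails at once if a bystander is moved by more than 25 mm (distance of any of glue_bottle, paint_can, oil_bottle, hammer, wrench, brush, screwdriver, offcut from where it was at the start of the episode above 0.025 m).
It also fails if it takes over 64 s, if anything falls off the work surface, if the arm or the gripper's body presses on something with over 40 N, if the wrist force passes 120 N, or if a joint passes its speed limit or range.

### The arm

A 6-joint arm with a two-finger parallel gripper is mounted at the origin on the work surface. World frame = base frame: x ahead of the robot, y to its left, z up, the work surface at z = 0. Lengths are in m, angles in rad, forces in N, time in s.
With the tool pointing down it reaches from about 0.275 to 1 m from the base axis. Payload 8.4 kg.
Tool frame: the origin (TCP) lies on the front face of the gripper's body, between the roots of the fingers; the fingertips stand 73 mm ahead of it and the grasp point (between the pads) lies 54 mm ahead of it; z points along the fingers, y is the line along which they close (so a half turn about z gives the same grasp; the last joint's range is limited). The gripper opens to 85 mm and grips with 20 to 120 N. Pads are 22 mm wide; open, the fingers measure 114 mm over their backs; the gripper's body (76 mm by 85 mm) begins 54 mm behind the grasp point. The pads swing forward as they close: fully open they stand 13 mm farther back than shut.
Start: joints at [1.26, 0.353, 1.633, -0, 1.155, -0.002], TCP at [0.19, 0.595, 0.304] pointing down, gripper open.
Joint ranges: [-2.63, 2.63], [-0.92, 2.1], [0.06, 2.66], [-1.3, 4.44], [0, 2.69], [-3.02, 3.02]. Speed limits (rad/s): [2.22, 2.22, 2.79, 3.14, 3.14, 3.14].

### API

Orientations are given as a 3x3 rotation matrix whose columns are the frame's x, y, z axes.
In Python, from rig import move_ptp, movel, move_joints, gripper_to, hold, ik, read_state, capture, IKError, close_job, spot_in gives the robot as it stands. Calls block until the motion is done:
- move_ptp(position, orientation): joint-space move of the TCP to a pose.
- movel(position, frame=None, v=0.15, contact_N=None): straight line of the TCP; frame=None keeps the orientation; v is the mean speed in m/s. With contact_N (N) it stops when the force on the tool has changed by that much, and returns True; else False.
- move_joints(angles): joint-space move.
- gripper_to(opening, force=None): finger opening in m; force is the grip in N (None keeps the last); returns when the fingers have stopped.
- hold(seconds).
- ik(position, orientation): joint angles nearest the present ones, or None.
- read_state(): the state.
- capture(name): name is "scene" or "top" or "wrist"; returns a dict with "img" (480x640x3 uint8, red, green, blue), "vfov" (degrees; the focal length in pixels is half the picture's height over the tangent of half this angle, whatever the lens; pixels are square), "cx", "cy" (the principal point, pixels), "k1" (the pictures are not rectified: a ray, as slopes to the right and down, at radius r is drawn at 1 + k1 r^2 times it, then the intrinsics apply), "origin" and "attitude" of the camera in the world; the wrist camera has in their place "mount" (4x4, takes a point from camera to tool coordinates, whose origin is the TCP and whose axes are the flange's). Camera axes: x right, y down, z forward; pixel columns grow to the right and rows downward; lengths in m; the calibration is good to about 2 mm. A picture is of the moment at which its call begins: read the wrist's pose just before it. There is no depth.
A pose or a line that the arm cannot do raises IKError and nothing moves.
- close_job(): hands the job in; it is judged then, once.
Trained networks look in the newest picture that a camera, given by its name, has taken for a name from the list of things; names that differ only in an ending like _2 or _b are one class to them, and where a whole thing is asked for, a point or a joint stands for the part that bears it (a point fixed in the world has none). Each returns a list of dicts, best first, with "confidence" (0 to 1); they miss things now and then, are a little off and sometimes report something else, mostly with a low value. They report only what shows in the picture. A call takes as long as a camera call. They do not tell look-alikes from the thing itself.
- spot_in(camera, query): "rect" ([left, top, right, bottom] in pixels, round what is visible of it).
The state is a dict: "clock": time; "joint_pos": joint angles; "qd": joint speeds; "tau": joint torques, N m; "tcp_pos": TCP position; "tool_rot": TCP orientation; "contact_force": force on the tool from outside, world axes, zero at the start; "moment": the same for the moment, N m; "finger_gap": finger opening in m; "gripper_force": force on a finger pad.
Only numpy, scipy, OpenCV 4.12 (cv2) and the standard library are available. Lean on these libraries where they do the work, as an engineer would, in place of code of your own. Each camera call takes 0.05 s, during which the arm holds its last target. There are 200 camera calls.

## Working session

There is one attempt and no reset: what is moved stays moved. The work goes in short steps, each a Python script; the robot and the scene stay as the last script left them, time stands still between calls to the robot, and variables do not carry over. Pictures are saved under pics/ and viewed, at most 10 in all, crops included, and the job is handed in when it is done.

```bash
ls; mkdir -p pics; cat > h.py <<'E'
import numpy as np, cv2
from rig import *
def K(c):
    f=240/np.tan(np.radians(c["vfov"])/2)
    return np.array([[f,0,c["cx"]],[0,f,c["cy"]],[0,0,1]]),np.array([c["k1"],0,0,0,0.])
def pose(c,s=None):
    if "origin" in c: return np.array(c["origin"]),np.array(c["attitude"])
    M=np.array(c["mount"]);R=np.array(s["tool_rot"])
    return R@M[:3,3]+np.array(s["tcp_pos"]),R@M[:3,:3]
def px2w(c,uv,z,s=None):
    k,d=K(c);o,R=pose(c,s)
    p=cv2.undistortPoints(np.array(uv,float).reshape(-1,1,2),k,d).reshape(-1,2)
    r=np.c_[p,np.ones(len(p))]@R.T
    return o+r*((z-o[2])/r[:,2])[:,None]
def w2px(c,P,s=None):
    k,d=K(c);o,R=pose(c,s)
    q=(np.array(P,float).reshape(-1,3)-o)@R
    return cv2.projectPoints(q,np.zeros(3),np.zeros(3),k,d)[0].reshape(-1,2)
def save(n,img): cv2.imwrite(f"pics/{n}.png",img[...,::-1])
E
python3 - <<'E'
from h import *
for n in("scene","top"):
    c=capture(n);save(n,c["img"]);print(n,c["origin"],np.round(c["attitude"],3).tolist(),c["vfov"],c["cx"],c["cy"],c["k1"])
    for q in "jig carriage push_bar jaw_grip block green_marker red_marker drill_stand tray".split():
        print(q,[(np.round(d["rect"]).astype(int).tolist(),round(d["confidence"],2)) for d in spot_in(n,q)][:4])
E
```

```text
pics
scene [1.04049707 0.73999465 0.77860913] [[-0.843, 0.321, -0.432], [0.538, 0.499, -0.679], [-0.002, -0.805, -0.593]] 52.630683773139936 316.9674450549232 234.95820165618994 0.027239267204303415
jig [([230, 221, 360, 338], 0.96)]
carriage [([219, 199, 311, 257], 0.62), ([270, 193, 304, 226], 0.4)]
push_bar [([222, 194, 309, 257], 0.59)]
jaw_grip [([267, 192, 304, 227], 0.82)]
block [([267, 183, 303, 204], 0.96), ([236, 206, 282, 236], 0.85), ([509, 322, 534, 408], 0.31)]
green_marker [([241, 258, 259, 289], 0.76), ([327, 142, 352, 206], 0.6)]
red_marker [([268, 286, 288, 330], 0.76)]
drill_stand [([161, 75, 263, 287], 0.62), ([270, 287, 287, 331], 0.42)]
tray [([389, 296, 497, 397], 0.55), ([229, 223, 357, 336], 0.19)]
top [ 0.27334167 -0.02881243  1.42449317] [[0.02, -0.974, 0.227], [-1.0, -0.019, 0.007], [-0.002, -0.227, -0.974]] 55.569801977907616 318.47357229382726 239.18564830555175 -0.11588926868287076
jig [([261, 220, 411, 251], 0.56)]
carriage [([358, 209, 396, 271], 0.75), ([328, 196, 341, 206], 0.34), ([369, 242, 391, 276], 0.2)]
push_bar [([357, 209, 396, 276], 0.85), ([282, 194, 296, 210], 0.17)]
jaw_grip [([371, 239, 390, 274], 0.87)]
block [([370, 212, 389, 242], 0.9), ([412, 268, 436, 302], 0.69), ([357, 209, 395, 271], 0.55)]
green_marker [([325, 196, 341, 209], 0.65)]
red_marker [([439, 256, 474, 339], 0.6), ([283, 195, 295, 207], 0.54)]
drill_stand [([360, 127, 463, 229], 0.94), ([369, 213, 391, 243], 0.23)]
tray [([183, 245, 240, 309], 0.58)]
```

View pics/scene.png

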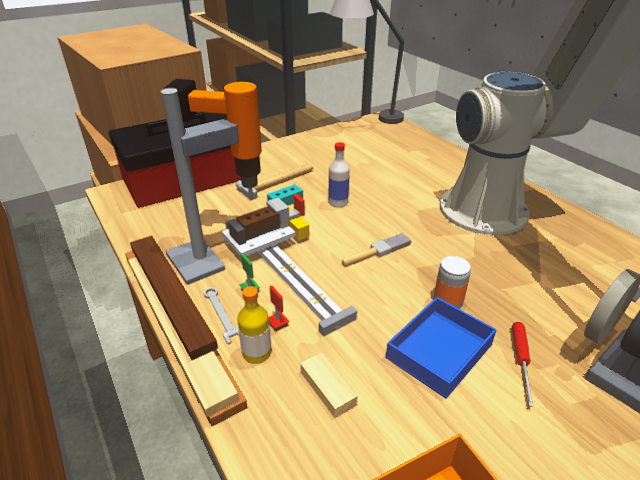

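View pics/top.png

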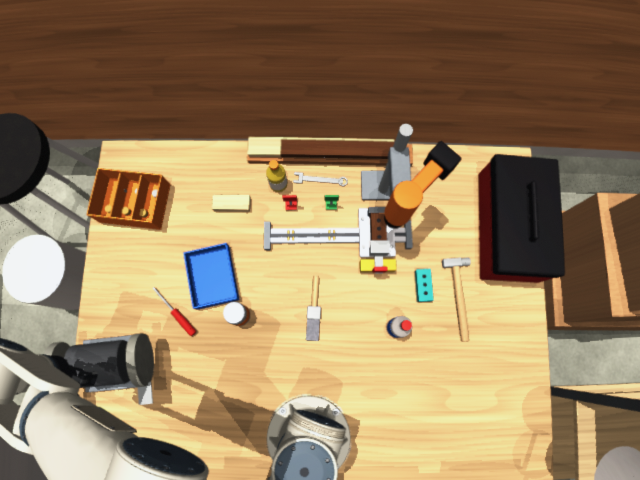

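```bash
python3 - <<'E'
from h import *
i=cv2.imread("pics/top.png")
cv2.imwrite("pics/top_crop.png",cv2.resize(i[185:295,255:420],None,fx=4.8,fy=4.8,interpolation=cv2.INTER_CUBIC))
c=capture("top");hsv=cv2.cvtColor(c["img"],cv2.COLOR_RGB2HSV)
def rr(name,lo,hi,z,box):
    m=cv2.inRange(hsv,np.array(lo),np.array(hi));k=np.zeros_like(m);k[box[1]:box[3],box[0]:box[2]]=255;m&=k
    ys,xs=np.nonzero(m);r=cv2.minAreaRect(np.c_[xs,ys].astype(np.float32));b=cv2.boxPoints(r)
    print(name,len(xs),np.round(b).tolist(),"\n",np.round(px2w(c,b,z),3).tolist(),np.round(px2w(c,[r[0]],z),3))
rr("tray",(100,120,60),(130,255,255),.045,(175,235,250,315))
rr("yel",(22,150,150),(35,255,255),.052,(350,250,405,280))
rr("grip",(0,180,100),(6,255,255),.105,(365,245,395,275))
rr("green",(50,120,60),(80,255,255),.08,(315,185,350,215))
rr("red",(0,180,100),(6,255,255),.08,(275,185,305,215))
print(px2w(c,[[267,222],[267,248],[411,222],[411,248]],.02))
E
```

```text
tray 2642 [[182.0, 251.0], [228.0, 243.0], [239.0, 300.0], [193.0, 309.0]] 
 [[0.548, 0.406, 0.045], [0.579, 0.264, 0.045], [0.4, 0.219, 0.045], [0.37, 0.357, 0.045]] [[0.473 0.311 0.045]]
yel 281 [[360.0, 259.0], [395.0, 259.0], [395.0, 270.0], [360.0, 270.0]] 
 [[0.533, -0.148, 0.052], [0.535, -0.256, 0.052], [0.501, -0.255, 0.052], [0.499, -0.148, 0.052]] [[ 0.517 -0.202  0.052]]
grip 56 [[373.0, 267.0], [386.0, 267.0], [386.0, 271.0], [373.0, 271.0]] 
 [[0.5, -0.182, 0.105], [0.501, -0.22, 0.105], [0.489, -0.22, 0.105], [0.488, -0.182, 0.105]] [[ 0.495 -0.201  0.105]]
green 121 [[325.0, 195.0], [337.0, 195.0], [337.0, 208.0], [325.0, 208.0]] 
 [[0.728, -0.037, 0.08], [0.729, -0.074, 0.08], [0.687, -0.075, 0.08], [0.686, -0.038, 0.08]] [[ 0.707 -0.056  0.08 ]]
red 124 [[283.0, 195.0], [296.0, 195.0], [296.0, 209.0], [283.0, 209.0]] 
 [[0.726, 0.093, 0.08], [0.726, 0.053, 0.08], [0.681, 0.051, 0.08], [0.68, 0.092, 0.08]] [[0.703 0.072 0.08 ]]
[[ 0.65421024  0.14660555  0.02      ]
 [ 0.56920761  0.14272583  0.02      ]
 [ 0.66319324 -0.31497621  0.02      ]
 [ 0.57784743 -0.31266276  0.02      ]]
```

View pics/top_crop.png

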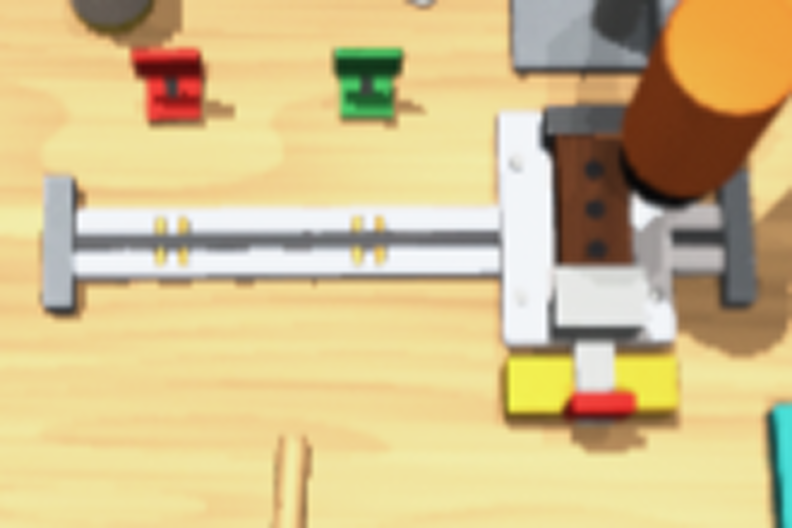

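```bash
cat >> h.py <<'E'
def rot(yaw,tilt=0,spin=0):
    """tool down; tilt leans the tool's top back along -x (jig); spin about tool z"""
    from scipy.spatial.transform import Rotation as R
    return (R.from_euler("z",yaw)*R.from_euler("y",np.pi-tilt)*R.from_euler("z",spin)).as_matrix()
E
python3 - <<'E'
from h import *
import json
from scipy.optimize import least_squares
c=capture("top");f=lambda x,y:(255+x/4.8-.4,185+y/4.8-.4)
ft=[((0,.13,.02),f(171,240)),((0,0,.02),f(369,240)),((-.085,-.115,.052),f(506,356)),((-.085,-.225,.052),f(676,356)),((-.12,-.115,.052),f(506,415)),((-.12,-.225,.052),f(676,413)),((.08,-.115,.046),f(500,112)),((-.075,-.115,.046),f(503,342)),((.072,-.142,.09),f(546,107))]
P=np.array([a for a,_ in ft]);uv=np.array([b for _,b in ft])
def W(p):
    s,q=np.sin(p[2]),np.cos(p[2]);return np.c_[p[0]+q*P[:,0]-s*P[:,1],p[1]+s*P[:,0]+q*P[:,1],P[:,2]]
r=least_squares(lambda p:(w2px(c,W(p))-uv).ravel(),[.615,-.03,.02],loss="soft_l1")
print(r.x);print(np.round(r.fun.reshape(-1,2),1).tolist());print(px2w(c,[uv[1],uv[0]],.02))
json.dump(r.x.tolist(),open("jig.json","w"))
print(np.round(read_state()["tool_rot"],2).tolist(),read_state()["clock"])
x0,y0,a=r.x;J=lambda x,y,z:[x0+np.cos(a)*x-np.sin(a)*y,y0+np.sin(a)*x+np.cos(a)*y,z]
for sp in(np.pi/2,-np.pi/2):
  for p in(J(-.125,-.26,.25),J(-.125,-.26,.105),J(-.125,-.06,.105)): print(sp,ik(p,rot(a,.35,sp)))
for q in("oil_bottle","hammer","brush","paint_can"):
    print(q,[(d["rect"],d["confidence"]) for d in spot_in("top",q)][:2])
E
```

```text
[ 0.61633613 -0.03160071  0.01538801]
[[-8.7, -0.2], [-9.0, -0.1], [-0.0, 0.4], [0.3, 0.4], [0.1, -0.7], [0.6, -0.2], [0.2, 0.2], [0.4, 0.4], [0.6, -0.4]]
[[ 0.61662395 -0.06018336  0.02      ]
 [ 0.61412643  0.07076552  0.02      ]]
[[-0.95, 0.3, -0.0], [0.3, 0.95, 0.0], [0.0, 0.0, -1.0]] 1.1
1.5707963267948966 [-0.63506149  0.24378883  1.96551668  0.33751332  0.67775012 -0.88743581]
1.5707963267948966 [-0.63506149  0.48259407  2.04827748  0.58259804  0.38697938 -1.16843842]
1.5707963267948966 [-0.23688081  0.39608679  2.23255141  0.46244729  0.19303756 -0.69256434]
-1.5707963267948966 [-0.63506149  0.24378883  1.96551668  0.33751332  0.67775012  2.25415685]
-1.5707963267948966 [-0.63506149  0.48259407  2.04827748  0.58259804  0.38697938  1.97315423]
-1.5707963267948966 [-0.23688081  0.39608679  2.23255141  0.46244729  0.19303756  2.44902831]
oil_bottle [([388.2, 316.2, 411.3, 339.0], 0.85), ([210.9, 194.6, 249.5, 213.9], 0.63)]
hammer [([441.8, 258.5, 472.2, 342.1], 0.63), ([305.7, 275.2, 321.4, 339.7], 0.42)]
brush [([305.3, 276.5, 319.9, 342.9], 0.94)]
paint_can [([225.9, 302.9, 252.2, 326.1], 0.93), ([304.8, 275.5, 323.3, 340.4], 0.66)]
```

```bash
cat >> h.py <<'E'
import json
x0,y0,a=json.load(open("jig.json")) if __import__("os").path.exists("jig.json") else (0,0,0)
def J(x,y,z): return np.array([x0+np.cos(a)*x-np.sin(a)*y,y0+np.sin(a)*x+np.cos(a)*y,z])
def tip(p,R,l=.073): return np.array(p)-l*R[:,2]
E
python3 - <<'E'
import json
# fit gave carriage at -.170 offset; shift origin along y so green detent mark is jig y=0, carriage then at -.142
import numpy as np
a=.01539; mark=np.array([.6166,-.0602]); old=np.array([.61634,-.0316]); d=np.array([-np.sin(a),np.cos(a)])
s=(mark-old)@d; o=old+s*d; print(s,o,"carriage y",-.17-s)
json.dump([*o.tolist(),a],open("jig.json","w"))
E
python3 - <<'E'
from h import *
R=rot(a,.2,np.pi/2); cy=-.1414
gripper_to(0)
yb=cy-.055
q=tip(J(-.107,yb-.03,.15),R); print(ik(q,R))
move_ptp(tip(J(-.13,yb-.03,.24),R),R)
movel(q); movel(tip(J(-.107,yb-.03,.037),R))
hit=movel(tip(J(-.107,yb-.003,.037),R),v=.03,contact_N=2)
s=read_state();print(hit,s["contact_force"],s["clock"],(s["tcp_pos"]-tip(J(-.107,yb-.03,.037),R)))
c=capture("top");save("t1",c["img"]);c=capture("scene");save("s1",c["img"])
E
```

```text
-0.028600614323865882 [ 0.61678015 -0.06019723] carriage y -0.14139938567613414
[-0.5791014   0.31339332  1.91427905  0.16323213  0.75421592 -0.70464588]
True [-1.15943712  0.15654374 -0.31442069] 7.65 [-0.00068063  0.02042105 -0.00030009]
```

```bash
python3 - <<'E'
from h import *
s=read_state();R=np.array(s["tool_rot"]);print(s["contact_force"])
for y in(-.15,-.11,-.085,-.074):
    movel(tip(J(-.107,y,.037),R),v=.04);s=read_state();print(y,np.round(s["contact_force"],1))
c=capture("top");save("t2",c["img"]);print(s["clock"])
i=c["img"];cv2.imwrite("pics/t2c.png",cv2.resize(i[185:295,255:420],None,fx=4.8,fy=4.8,interpolation=cv2.INTER_CUBIC)[...,::-1])
E
```

```text
[-0.11726422  0.36551559 -0.46712306]
-0.15 [0.6 0.1 0.7]
-0.11 [ 0.7 -0.2  0.8]
-0.085 [ 0.3 -1.1 -0.7]
-0.074 [-0.1 -0.9 -0.4]
11.6667
```

View pics/t2c.png

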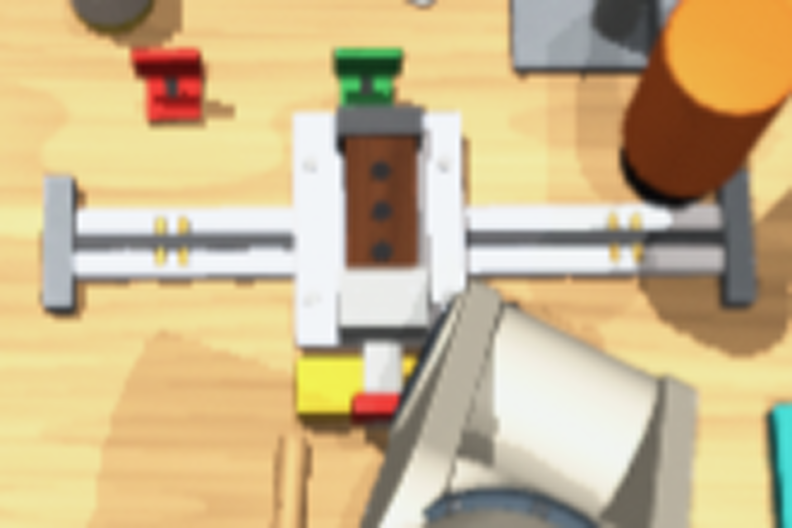

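```bash
cat >> h.py <<'E'
def carr_y(img,c):
    """carriage y (jig) from the plate's left edge (blue channel step wood->white), rows above the rail and below it"""
    o=[]
    for r in list(range(212,226))+list(range(246,255)):
        p=img[r,290:375,2].astype(float); i=np.argmax(np.diff(cv2.blur(p[None],(3,1))[0]))
        lo,hi=p[max(i-5,0)],p[i+4]; t=(lo+hi)/2; j=next((k for k in range(max(i-5,0),i+4) if p[k]<=t<p[k+1]),None)
        if j is None: continue
        u=290+j+(t-p[j])/(p[j+1]-p[j]); w=px2w(c,[[u,r]],.046)[0]-J(0,0,.046)
        o.append(-np.sin(a)*w[0]+np.cos(a)*w[1]-.055)
    return np.median(o),np.std(o)
E
python3 - <<'E'
from h import *
c=capture("top")
for n in("top","t2"): print(n,carr_y(cv2.imread(f"pics/{n}.png")[...,::-1],c))
s=read_state();R=np.array(s["tool_rot"])
for y in(-.072,-.070,-.068):
    movel(tip(J(-.107,y,.037),R),v=.02);hold(.1);s=read_state();c=capture("top");print(y,np.round(s["contact_force"],1),carr_y(c["img"],c))
E
```

```text
top (np.float64(-0.13982203511283564), np.float64(0.0006544295515236527))
t2 (np.float64(-0.0863366359044777), np.float64(0.03732599072323075))
-0.072 [ 0.3  0.7 -0.1] (np.float64(-0.08553320677244503), np.float64(0.03735780565977965))
-0.07 [-0.3  0.5 -0.7] (np.float64(-0.08264293055155689), np.float64(0.03971998533504473))
-0.068 [-0.3 -0.2 -0.1] (np.float64(-0.08266585344898657), np.float64(0.038332548103911276))
```

```bash
sed -i 's/img\[r,290:375,2\]/img[r,290:326,2]/' h.py; python3 - <<'E'
from h import *
c=capture("top");print(carr_y(cv2.imread("pics/t2.png")[...,::-1],c),carr_y(c["img"],c))
s=read_state();R=np.array(s["tool_rot"])
for y in(-.067,-.066,-.065):
    movel(tip(J(-.107,y,.037),R),v=.02);hold(.1);s=read_state();c=capture("top");print(y,np.round(s["contact_force"],1),carr_y(c["img"],c))
E
```

```text
(np.float64(-0.004458420889506702), np.float64(0.0009450599412698519)) (np.float64(-0.0011925509699527437), np.float64(0.00019922347959283065))
-0.067 [-0.1 -0.9 -0.3] (np.float64(-0.0006191143424490383), np.float64(0.0008893226894970303))
-0.066 [-0.3 -1.5 -0.1] (np.float64(0.0017801400282429491), np.float64(0.0007488511978989928))
-0.065 [ 0.  -1.6  0.4] (np.float64(0.0019288398588456629), np.float64(0.00019481210310537725))
```

```bash
python3 - <<'E'
from h import *
s=read_state();R=np.array(s["tool_rot"])
movel(tip(J(-.107,-.085,.037),R),v=.05);hold(.3);s=read_state();c=capture("top");print(np.round(s["contact_force"],1),carr_y(c["img"],c))
hit=movel(tip(J(-.107,-.066,.037),R),v=.01,contact_N=1.5);s=read_state();p=s["tcp_pos"]-tip(J(-.107,0,.037),R);print(hit,p,s["contact_force"],s["clock"])
save("t3",c["img"]);i=c["img"];cv2.imwrite("pics/t3c.png",cv2.resize(i[195:265,290:390],None,fx=8,fy=8,interpolation=cv2.INTER_CUBIC)[...,::-1])
E
```

```text
[ 0.6  0.  -0.6] (np.float64(0.001904628940654303), np.float64(0.00019229154467355125))
False [ 1.03928404e-03 -6.60361023e-02  1.37907234e-05] [ 0.29818997  0.34540198 -0.06178695] 17.1667
```

View pics/t3c.png

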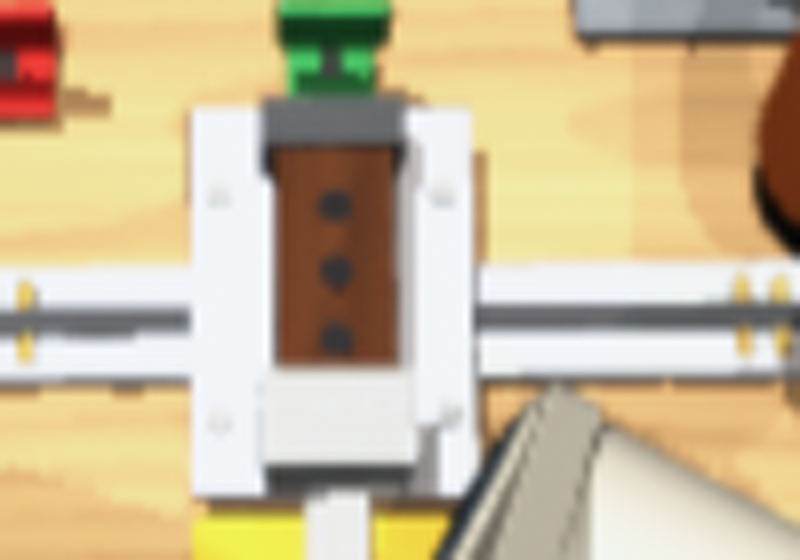

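```bash
python3 - <<'E'
from h import *
s=read_state();R=np.array(s["tool_rot"])
movel(tip(J(-.107,-.09,.037),R));movel(tip(J(-.12,-.09,.19),R))
R=rot(a,0,0)
Rb=rot(a,0,np.pi)
for n,r in(("0",R),("pi",Rb)): print(n,ik(tip(J(-.0945,0,.16),r),r))
q0=ik(tip(J(-.0945,0,.16),R),R);R=R if q0 is not None and abs(q0[5])<1.6 else Rb
move_ptp(tip(J(-.0945,0,.16),R),R)
print(movel(tip(J(-.0945,0,.077),R),v=.06,contact_N=6),np.round(read_state()["contact_force"],1))
for x in(-.105,-.12,-.131):
    movel(tip(J(x,0,.077),R),v=.04);print(x,np.round(read_state()["contact_force"],1))
movel(tip(J(-.122,0,.077),R));movel(tip(J(-.122,0,.16),R))
move_ptp(tip(J(-.0,0.12,.3),R),R)
c=capture("top");i=c["img"];print(carr_y(i,c),read_state()["clock"]);save("t4",i)
cv2.imwrite("pics/t4c.png",cv2.resize(i[195:280,290:390],None,fx=7,fy=7,interpolation=cv2.INTER_CUBIC)[...,::-1])
w0=px2w(c,[[373+6.5,269]],.105)
E
```

```text
0 [-1.20348949e-01  2.83604324e-01  1.91124120e+00 -4.44089210e-16
  9.46747129e-01 -1.70653528e+00]
pi [-1.20348949e-01  2.83604324e-01  1.91124120e+00 -4.44089210e-16
  9.46747129e-01  1.43505738e+00]
False [-0.4  0.2  0.2]
-0.105 [0.  0.  0.6]
-0.12 [-0.1  0.1 -0.9]
-0.131 [ 0.2 -0.6  0.4]
(np.float64(0.03207820632418181), np.float64(0.014975972125834014)) 25.0583
```

View pics/t4c.png

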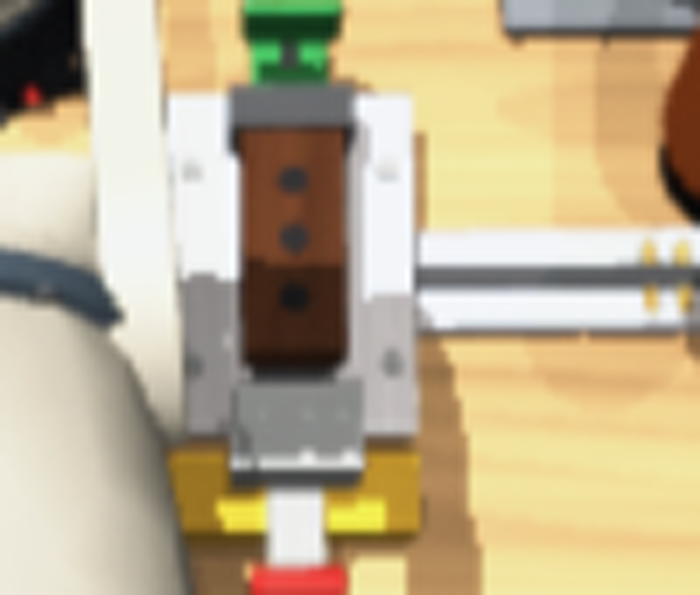

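```bash
python3 - <<'E'
from h import *
R=np.array(read_state()["tool_rot"])
gripper_to(.08)
move_ptp(J(.001,0,.25),R)
print(movel(J(.001,0,.136),v=.08,contact_N=8))
gripper_to(.03,40);s=read_state();print(s["finger_gap"],s["gripper_force"],np.round(s["contact_force"],1))
movel(J(.001,0,.15),v=.04);s=read_state();print(s["finger_gap"],np.round(s["contact_force"],1))
movel(J(.001,0,.26),v=.12)
c=capture("scene");save("s5",c["img"]);s=read_state();print(s["finger_gap"],s["clock"])
Rt=rot(.268,0,0);print(s["joint_pos"],ik([.478,.313,.22],Rt))
E
```

```text
False
0.045494623122839445 41.79058492183685 [-0.9  0.9  4. ]
0.0455678793102806 [ 0.3 -0.  -1. ]
0.04557561251153931 30.125
[-9.91029730e-02  3.91966562e-01  1.68283810e+00 -1.18581039e-03
  1.07196776e+00  1.45745187e+00] [ 5.77125049e-01  3.65065065e-01  1.82503898e+00 -4.44089210e-16
  9.51488613e-01 -1.26167128e+00]
```

View pics/s5.png

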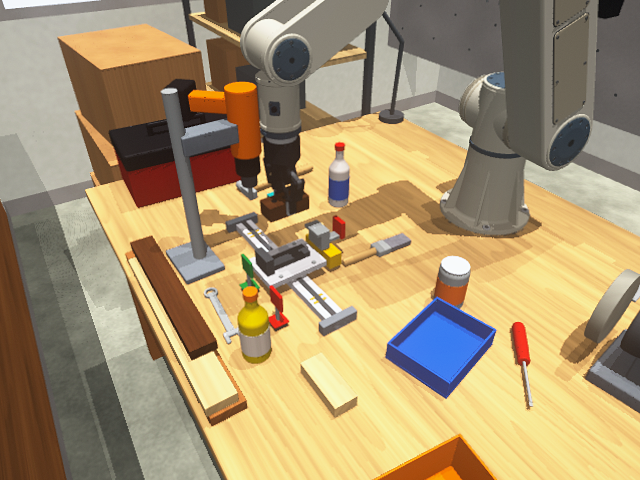

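The block is held level between the fingers at about (285,207). The carriage is beside the green marker with its jaw open, and the tray is clear at (441,345). Next I place the block.

```bash
python3 - <<'E'
from h import *
Rt=rot(.268,0,np.pi);p=np.array([.478,.313,0])
at=lambda z:p+[0,0,z]
move_ptp(at(.24),Rt);print(read_state()["finger_gap"],read_state()["clock"])
movel(at(.095),v=.1)
hit=movel(at(.077),v=.02,contact_N=5);s=read_state();print(hit,s["tcp_pos"],np.round(s["contact_force"],1),s["finger_gap"])
c=capture("scene");save("s6",c["img"])
if s["tcp_pos"][2]<.088:
    gripper_to(.065);movel(at(.25),v=.12)
    move_ptp([.19,.55,.3],Rt)
    print(read_state()["clock"],np.round(read_state()["contact_force"],1))
    c=capture("scene");save("s7",c["img"]);c=capture("top");save("t7",c["img"]);print(carr_y(c["img"],c))
    L=cv2.resize(capture("scene")["img"][180:410,215:515],(600,460));T=c["img"][180:330,175:425]
    save("fin",np.hstack([L[:, 0:600],cv2.resize(T,(200,120*1))[np.r_[0:120,[119]*340]]]))
E
```

```text
0.04547717049395895 31.6083
True [0.47795873 0.31298136 0.08148437] [-1.2 -0.1  7.2] 0.04548016374732639
37.2167 [-0.7 -0.1 -0.5]
(np.float64(0.0022743008308538856), np.float64(0.0004830154182401959))
```

View pics/fin.png

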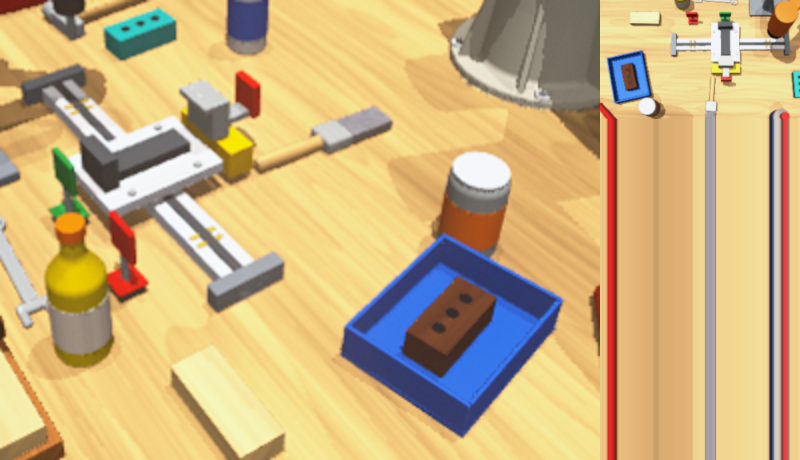

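The block lies flat in the tray at about (450,325) with its holes up. The jaw is open and the carriage has stayed at the green marker. I'm handing the job in.

```bash
python3 -c "
from rig import *
print(close_job())"
```

```text
the job is handed in; nothing more can be done
None
```

The job is handed in, but no verdict came back: in the last pictures the carriage is at the green marker (within about 2 mm), the jaw is open, the block lies flat in the blue tray with holes up, and the robot is clear, after about 37 s on the clock.

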